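# Roll a shaft blank into the V-block and butt it against the stop

## Robot

A 7-joint arm with a two-finger parallel gripper is mounted at the origin on the work surface. World frame = base frame: x ahead of the robot, y to its left, z up, the work surface at z = 0. Lengths are in m, angles in rad, forces in N, time in s.
With the tool pointing down it reaches from about 0.4 to 0.85 m from the base axis. Payload 10.4 kg.
Tool frame: the origin (TCP) lies between the finger pads; the fingertips stand 11 mm ahead of it and the grasp point (between the pads) lies 8 mm behind it; z points along the fingers, y is the direction in which the jaws open and shut (so a half turn about z gives the same grasp; the last joint's range is limited). The gripper opens to 87 mm and grips with 3 to 60 N. Pads are 19 mm wide; open, the fingers measure 117 mm over their backs; the gripper's body (75 mm by 190 mm) begins 51 mm behind the grasp point.
Start: joints at [-1.21, 0.332, -0.065, 1.46, 0.022, 1.35, -0.088], TCP at [0.234, 0.58, 0.234] pointing down, gripper open.
Joint ranges: [-2.6, 2.6], [-0.5, 2.12], [-1.47, 1.34], [0.16, 2.42], [-1.27, 4.41], [0.06, 2.06], [-2.6, 2.6]. Speed limits (rad/s): [2.22, 2.22, 2.79, 2.79, 3.14, 3.14, 3.14].

## Interface

Orientations are given as a unit quaternion [x, y, z, w].
In Python, from bench import r, eyes gives the robot as it stands.
- The arm moves only by the shell command python3 -m inch 'ROWS' [FORCE]. ROWS is a JSON object of lists of equal length, an entry for each row: "translation": the shift along the world's x, y, z scaled (see below), a list of three; "rot": the turn, a rotation vector about the world's x, y, z scaled (see below), a list of three; "jaw": the finger opening in mm, from 0 to 87. In form: {"translation": [[tx, ty, tz], ...], "rot": [[ax, ay, az], ...], "jaw": [jaw, ...]}. A call has 1 to 20 rows; each row is the pose to reach, as a shift and turn from the pose measured when the call began; what a row does not reach only later rows make up. The controller multiplies each number of a shift by 100 mm and each number of a turn by 60 degrees. A row lasts 1/10 s, in which the tool goes at most 50 mm and 8.59 degrees, less where a joint would pass 70% of its speed; a pose out of reach is approached as far as the arm can. A call with a number of a shift or a turn outside -1 to 1 is refused whole. A call with a gripper value outside its range is refused whole. The fingers move at their own pace and stop on an object; FORCE is the grip in N (left out, the last holds). Time passes only in rows, so rows that repeat a pose let the fingers close. It gives the time, the measured TCP pose, the force and the opening at its end, in the units of the state.
- r.read_state(): the state, without advancing time (a new reading comes with each control period).
- eyes.camera(name): name is "scene" or "top" or "wrist"; returns the picture (400x640x3 uint8, blue, green, red); there is no depth.
- eyes.calibration(name): a dict with "fx", "fy", "cx", "cy" (pixels), "R" (3x3) and "t" (3): a world point X has camera coordinates R X + t; the wrist camera has in their place "hand_eye" (4x4, takes a point from camera to tool coordinates, whose origin is the TCP and whose axes are the flange's). Camera axes: x right, y down, z forward; pixel columns grow to the right and rows downward; lengths in m; the calibration is good to about 2 mm. A picture is of the moment at which its call begins: read the wrist's pose just before it. calibration takes no time and is no camera call.
- r.close_job(): hands the job in, once; it reports no verdict.
The state is a dict: "time": time; "joint_positions": joint angles; "joint_vel": joint speeds; "joint_torque": joint torques, N m; "ee_pos": TCP position; "eef_rot": TCP orientation; "ft_force": force on the tool from outside, world axes, zero at the start; "torque": the same for the moment, N m; "width": finger opening in m.
Only numpy, scipy, OpenCV 4.12 (cv2) and the standard library are available. Lean on these libraries where they do the work, as an engineer would, in place of code of your own. Each camera call takes 0.05 s, during which the arm holds its last target. There are 200 camera calls.

## Task

Push the aluminium round bar by its side with the fingers so that it rolls (not skids) along the steel plate and drops into the V groove of the V-block; then push on its free end to slide it along the groove until its other end butts against the red stop. Never pick the bar up, do not let it roll past the V, and leave the tools and other things around it where they are. Finish with the fingers clear of the bar.

Things in the scene. Friction and masses are not known exactly. Their poses are not given: they have to be found in the camera images.
- station: Fixed V-block station on the bench: a dark plate with a brighter V-block flush behind it, level top 45 mm above the bench. Origin on the bench, under the middle of the V groove; x = rolling direction (across the V, away from the plate), y = along the groove to the stop, z up. Station yaw: within 0.4 rad. Offsets in the other entries are in this frame, mm.
- plate_mid (a point): Middle of the top of the dark steel roll-on plate, level with the V-block's top. The plate spans station x = -225 to -35, y = -100 to 160.
- v_mid (a point): Middle of the V groove at the level of the station's top. Block: x = -35 to 35, y = -100 to 100, 45 high. Open 90 degree groove along y, 44 mm wide at the top (x = -22 to 22), 22 deep. Its right end (y = -100) is open.
- stop_face (a point): Point on the inner face of the red end stop, at the station's top level: station x = 0, y = 100. The stop is an upright plate across the left end of the groove, 70 wide, 12 thick, top 62 mm above the bench.
- bar: Loose bright aluminium round bar, 36 mm diameter, 150 long, about 0.4 kg, blue line along it. Origin at its centre; y = its axis (towards the stop end), x and z turn as it rolls. Starts on the plate (centre 63 above bench, x -130 to -75, y -40 to 0, within 0.12 rad of the groove). Rolls freely. Seated in the V: centre 48.5 above the bench at x = 0; against the stop at y = 25.
- bar_free_end (a point): Centre of the bar's right end face (the end away from the stop), on its axis, 75 mm from the bar's centre. In the groove the bar slides lengthwise against a few newtons of friction; its upper 21 mm stand above the station's top.
- gauge_block: small upright steel gauge block 35 x 14 x 30 mm high standing on the left edge of the plate; bystander. Origin at the middle of its underside.
- dial_stand: dial indicator on a magnetic base (base 55 x 50 x 55 mm, post to 215 mm high) standing beyond the V-block; its arm reaches 124 mm to the left (its +y) at 165 mm height; bystander. Origin at the middle of its underside.
- brass_blank: upright brass round, 30 mm diameter, 60 mm high, left of the plate; bystander. Origin at the middle of its underside.
- oil_bottle: amber bottle, 48 mm diameter, 130 mm high, left of the plate; bystander. Origin at the middle of its underside.
- small_block: small dark grooved steel block 45 x 40 x 32 mm high, beyond the V-block; bystander (not the V-block of this task). Origin at the middle of its underside.
- screwdriver: screwdriver with yellow handle, 180 mm long, lying right of the plate; bystander. Origin about midway along it, on its underside; x along it to the tip.
- try_square: flat steel try square about 110 x 70 x 15 mm, lying to the right of the station; bystander. Origin 30 mm from its dark stock along the blade, on the underside; x along the blade.

How it is judged:
On the way, in this order (a step that is already met when the one before it is completed fails the run):
1. the bar has rolled (turned about its axis by more than 45 degrees) while still on the plate (angle between bar's own z axis and vertical above 0.8 rad and z of bar in the frame of station above 0.058 m and x of bar in the frame of station below -0.02 m), for 0.05 s.
2. the bar lies in the V, not yet against the stop (x of bar in the frame of station between -0.004 and 0.004 m and z of bar in the frame of station between 0.044 and 0.0525 m and angle between the y axis of bar and the y axis of station, either way round below 0.06 rad and y of bar in the frame of station below 0.02 m), for 0.2 s.
At the end, for the whole second after the job is handed in: The bar lies at rest seated in the V (centre within 4 mm of the V line, 44 to 52.5 mm above the bench, axis within 0.06 rad of the groove) with its end within 3.5 mm of the red stop; the bystanders are within 15 mm of where they stood (x of bar in the frame of station between -0.004 and 0.004 m and z of bar in the frame of station between 0.044 and 0.0525 m and angle between the y axis of bar and the y axis of station, either way round below 0.06 rad and y of bar in the frame of station between 0.0215 and 0.028 m and linear speed of bar below 0.01 m/s and angular speed of bar below 0.3 rad/s); the robot touches nothing.
It fails at once if the bar is lifted off the station (centre more than 12 mm above its rolling height) (z of bar in the frame of station above 0.075 m).
It fails at once if the bar falls off the station or rolls past the V (z of bar in the frame of station below 0.04 m or x of bar in the frame of station above 0.03 m).
It fails at once if a tool or other thing beside the work is moved by more than 15 mm (distance of any of gauge_block, dial_stand, brass_blank, oil_bottle, small_block, screwdriver, try_square from where it was at the start of the episode above 0.015 m).
It also fails if it takes over 48 s, if anything falls off the work surface, if the arm or the gripper's body presses on something with over 40 N, if the wrist force passes 120 N, or if a joint passes its speed limit or range.

## Working session

There is one attempt and no reset: what is moved stays moved. The work goes in short steps, Python scripts to look and compute and a shell command to move; the robot and the scene stay as the last step left them, time stands still between calls to the robot, and variables do not carry over. Pictures are saved under pics/ and viewed, about 8 in all and at most 12, crops included, and the job is handed in when it is done.

```bash
ls; mkdir -p pics
python3 - <<'E'
from bench import r,eyes
import cv2
s=r.read_state(); print(s['time'],s['ee_pos'],s['eef_rot'],s['width'])
for n in('top','scene'):
    cv2.imwrite(f'pics/{n}0.png',eyes.camera(n)); print(n,eyes.calibration(n))
print(eyes.calibration('wrist'))
E
```

```text
pics
0.0 [0.23392116 0.57916038 0.23274811] [ 1.90733995e-01  9.81641490e-01 -7.21253259e-04 -8.65929811e-05] 0.08705963056684599
top {'fx': 452.8137265331741, 'fy': 452.8137265331741, 'cx': 333.5071050321378, 'cy': 193.06087869730638, 'R': array([[-0.02470136, -0.99967365, -0.00651411],
       [-0.98668057,  0.02542727, -0.16067015],
       [ 0.16078335,  0.00245858, -0.98698666]]), 't': array([0.04273687, 0.58323017, 0.89475604])}
scene {'fx': 400.7440983464878, 'fy': 400.7440983464878, 'cx': 318.97082589394324, 'cy': 200.4985742121269, 'R': array([[ 0.21685228,  0.97599035, -0.02044323],
       [ 0.61858318, -0.15358141, -0.77056317],
       [-0.75520192,  0.15445254, -0.63703569]]), 't': array([-0.12816624, -0.29264517,  1.40399706])}
{'fx': 360.0716999018494, 'fy': 360.0716999018494, 'cx': 316.0729704976228, 'cy': 199.85982522121088, 'hand_eye': array([[ 9.42574353e-05, -9.61428416e-01, -2.75055253e-01,
         7.44473057e-02],
       [ 9.99999861e-01,  2.33499144e-04, -4.73487740e-04,
        -1.25498116e-03],
       [ 5.19449734e-04, -2.75055170e-01,  9.61428304e-01,
        -1.52172337e-01],
       [ 0.00000000e+00,  0.00000000e+00,  0.00000000e+00,
         1.00000000e+00]])}
```

View pics/top0.png

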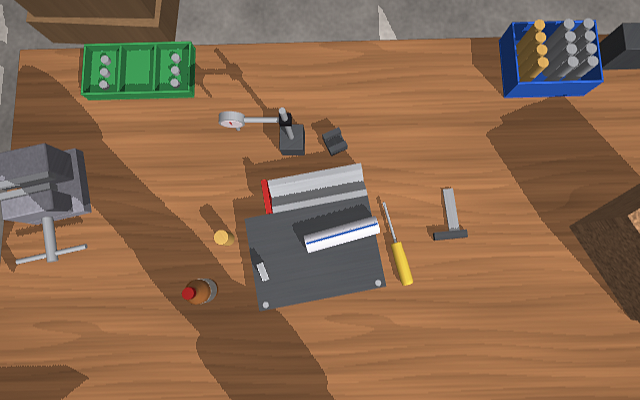

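View pics/scene0.png

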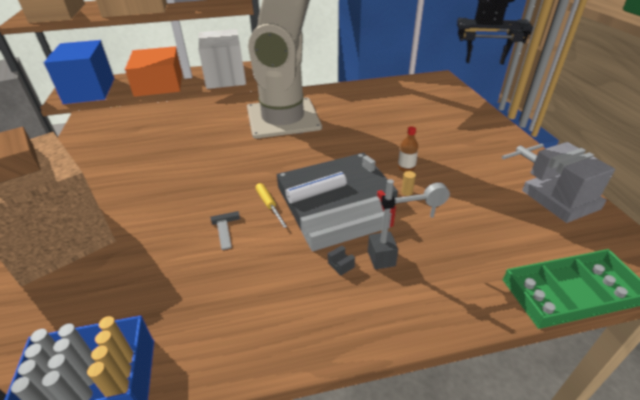

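The top view shows the plate around px (248–385, 205–310) with the V-block above it, the stop at (267,195), the bar from (305,243) to (380,228), and the gauge block at (262,271). The dial post is at (287,125). I'll enlarge the station area.

Run:
```python
import cv2
i=cv2.imread('pics/top0.png')[90:320,210:430]
i=cv2.resize(i,None,fx=3.4,fy=2.6,interpolation=cv2.INTER_CUBIC)
i=cv2.resize(cv2.imread('pics/top0.png')[140:320,190:430],None,fx=3.3,fy=3.3,interpolation=cv2.INTER_CUBIC)
cv2.imwrite('pics/crop0.png',i)
```

```text
(no output)
```

View pics/crop0.png

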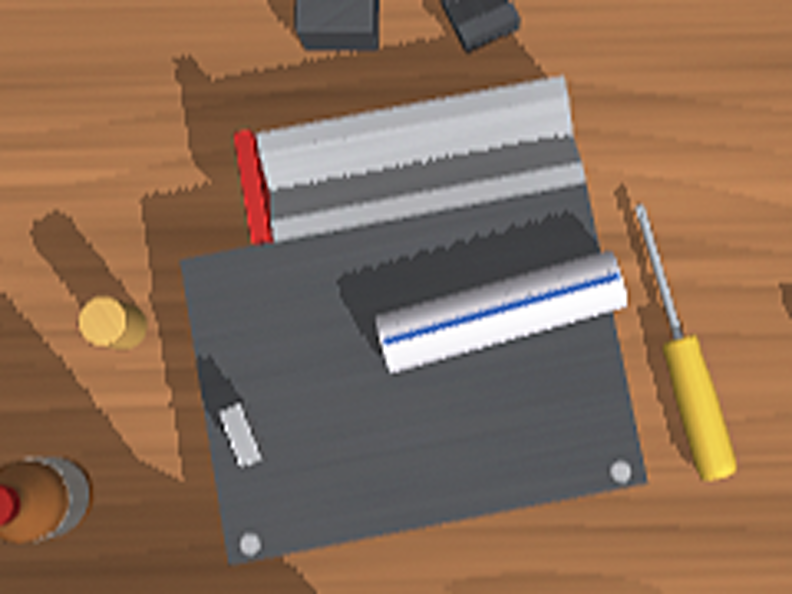

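The enlarged crop shows the corners clearly: plate (231,564), (647,482) and (181,260); block (587,185) and (565,76); stop corner (256,135). The bar ends are centred at (384,345) and (620,280).

```bash
cat > h.py <<'E'
import numpy as np
from bench import r,eyes
def back(c,uv,z):
    R,t=np.array(c['R']),np.array(c['t']); C=-R.T@t
    d=R.T@np.array([(uv[0]-c['cx'])/c['fx'],(uv[1]-c['cy'])/c['fy'],1])
    return C+d*(z-C[2])/d[2]
def wcal():
    from scipy.spatial.transform import Rotation as Ro
    s=r.read_state(); c=dict(eyes.calibration('wrist')); H=np.array(c['hand_eye'])
    T=np.eye(4);T[:3,:3]=Ro.from_quat(s['eef_rot']).as_matrix();T[:3,3]=s['ee_pos']
    M=np.linalg.inv(T@H); c['R']=M[:3,:3]; c['t']=M[:3,3]; return c
def fit(S,W):
    S,W=np.array(S),np.array(W)[:,:2]
    s=S@[1,1j]; w=W@[1,1j]; k=((w-w.mean())*np.conj(s-s.mean())).sum(); yaw=np.angle(k)
    o=w.mean()-np.exp(1j*yaw)*s.mean(); res=np.abs(o+np.exp(1j*yaw)*s-w)
    return yaw,o.real,o.imag,res
E
python3 - <<'E'
from h import *
c=eyes.calibration('top')
f=lambda p,z:back(c,(p[0]/3.3+190-.35,p[1]/3.3+140-.35),z)
W=[f(p,.045) for p in [(231,564),(647,482),(181,260),(587,185),(565,76),(256,135)]]
S=[(-.225,.16),(-.225,-.1),(-.035,.16),(-.035,-.1),(.035,-.1),(.035,.1)]
yaw,ox,oy,res=fit(S,W); print(yaw,ox,oy,res*1e3)
R=np.array([[np.cos(yaw),-np.sin(yaw)],[np.sin(yaw),np.cos(yaw)]])
a,b=f((384,345.5),.063)[:2],f((620,279.5),.063)[:2]
st=lambda p:R.T@(p-[ox,oy])
print('bar L,R',st(a),st(b),np.linalg.norm(a-b),'ctr',st((a+b)/2),'world',(a+b)/2)
g=f((232,407),.075),f((252,464),.075);print('gauge',[st(x[:2]) for x in g])
s=r.read_state()
for x in(-.225,-.1,0):print(x,R@[x,-.02]+[ox,oy])
E
```

```text
0.16403533956220245 0.5969385299599406 0.06170164308042065 [1.48093346 1.67338122 0.43557545 1.6554713  0.07308758 0.55877144]
bar L,R [-0.11279455  0.04306439] [-0.10039593 -0.10613186] 0.149710538812634 ctr [-0.10659524 -0.03153374] world [0.49692367 0.01318413]
gauge [array([-0.13241063,  0.13809741]), array([-0.1676532 ,  0.13183942])]
-0.225 [0.37822487 0.00522746]
-0.1 [0.50154691 0.02564005]
0 [0.60020454 0.04197012]
```

The station fit has residuals of at most 1.7 mm. Its yaw is 0.164 and its origin is (0.597, 0.062). The bar measures 149.7 mm long, centred at station (-107, -32) and turned +0.083 from the groove. I'll move above the start point behind the bar, within the 100 mm shift allowed per call.

```bash
python3 -m inch '{"translation":[[0.4,-0.45,0],[0.6,-0.95,0],[0.6,-0.95,0]],"rot":[[0,0,0.05],[0,0,0.1],[0,0,0.1]],"jaw":[87,87,87]}'
python3 -m inch '{"translation":[[0.3,-0.45,0],[0.5,-0.95,0],[0.5,-0.95,0]],"rot":[[0,0,0.05],[0,0,0.1],[0,0,0.1]],"jaw":[87,87,87]}'
python3 -m inch '{"translation":[[0.2,-0.45,0],[0.4,-0.95,0],[0.4,-0.95,0]],"rot":[[0,0,0.05],[0,0,0.1],[0,0,0.1]],"jaw":[87,87,87]}'
python3 -m inch '{"translation":[[0.15,-0.45,0],[0.3,-0.95,0],[0.3,-0.95,0]],"rot":[[0,0,0.05],[0,0,0.1],[0,0,0.1]],"jaw":[87,87,87]}'
```

```text
time: 0.4
ee_pos: [0.2977, 0.4795, 0.2326]
eef_rot: [0.141, 0.99, -0.002, 0.001]
ft_force: [-0.3, -0.5, -0.1]
width: 0.0873
time: 0.7
ee_pos: [0.3505, 0.3798, 0.2325]
eef_rot: [0.092, 0.996, -0.002, 0.001]
ft_force: [0.1, 1.1, 0.6]
width: 0.087
time: 1.0
ee_pos: [0.3928, 0.2798, 0.2326]
eef_rot: [0.042, 0.999, -0.003, 0.002]
ft_force: [-0.2, 0.1, 0.5]
width: 0.087
time: 1.3
ee_pos: [0.4244, 0.1798, 0.2327]
eef_rot: [-0.007, 1.0, -0.003, 0.002]
ft_force: [-0.3, 0.2, 0.1]
width: 0.0872
```

```bash
cat >> h.py <<'E'
YAW,OX,OY=0.164,0.5969,0.0617
RS=np.array([[np.cos(YAW),-np.sin(YAW)],[np.sin(YAW),np.cos(YAW)]])
w2s=lambda p:RS.T@(np.array(p)[:2]-[OX,OY])
s2w=lambda p:RS@np.array(p)+[OX,OY]
def rep():
    from scipy.spatial.transform import Rotation as Ro
    s=r.read_state();p=s['ee_pos'];M=Ro.from_quat(s['eef_rot']).as_matrix()
    print('t',s['time'],'world',p.round(4),'st',w2s(p).round(4),'toolyaw-station',(np.arctan2(M[1,1],M[0,1])-np.pi/2-YAW).round(4),'tilt',M[:,2].round(3),'F',np.round(s['ft_force'],1),'q',np.round(s['joint_positions'],2))
    return p
def go(x,y,z):
    p=rep();d=np.r_[s2w((x,y)),z]-p;print('delta(100mm)',(d*10).round(3))
E
python3 -c "
from h import *
go(-.155,-.03,.2)
c=eyes.calibration('top')
print('dial base top',w2s(back(c,(291,133),.055)),'post top',w2s(back(c,(285,111),.215)),'dial',w2s(back(c,(231,120),.165)))"
```

```text
t 1.3 world [0.4244 0.1798 0.2327] st [-0.1509  0.1447] toolyaw-station -0.1498 tilt [ 0.004 -0.006 -1.   ] F [-0.3  0.2  0.1] q [-0.72 -0.04  0.21  1.89  0.02  1.3   1.07]
delta(100mm) [ 0.245 -1.73  -0.327]
dial base top [0.12369514 0.03303247] post top [0.11455673 0.02923474] dial [0.13495894 0.13388504]
```

```bash
python3 -m inch '{"translation":[[0.06,-0.45,0],[0.12,-0.9,0],[0.12,-0.9,0]],"rot":[[0,0,0.06],[0,0,0.12],[0,0,0.12]],"jaw":[87,87,87]}'
python3 -m inch '{"translation":[[0.06,-0.42,0],[0.12,-0.84,-0.2],[0.12,-0.84,-0.4],[0.12,-0.84,-0.4]],"rot":[[0,0,0.05],[0,0,0.1],[0,0,0.1],[0,0,0.1]],"jaw":[87,87,87,87]}'
python3 - <<'E'
from h import *
import cv2
go(-.155,-.03,.063)
cv2.imwrite('pics/w1.png',eyes.camera('wrist'))
E
```

```text
time: 1.6
ee_pos: [0.4371, 0.085, 0.233]
eef_rot: [-0.067, 0.998, -0.003, 0.002]
ft_force: [0.0, 0.2, -0.2]
width: 0.087
time: 2.0
ee_pos: [0.4479, 0.0011, 0.1909]
eef_rot: [-0.118, 0.993, -0.003, 0.001]
ft_force: [-0.4, 0.2, 0.0]
width: 0.0872
t 2.0 world [0.4479 0.0011 0.1909] st [-0.1569 -0.0355] toolyaw-station 0.0727 tilt [ 0.002 -0.006 -1.   ] F [-0.4  0.2  0. ] q [-0.55 -0.06  0.43  1.98  0.03  1.21  1.68]
delta(100mm) [ 0.01   0.057 -1.279]
```

View pics/w1.png

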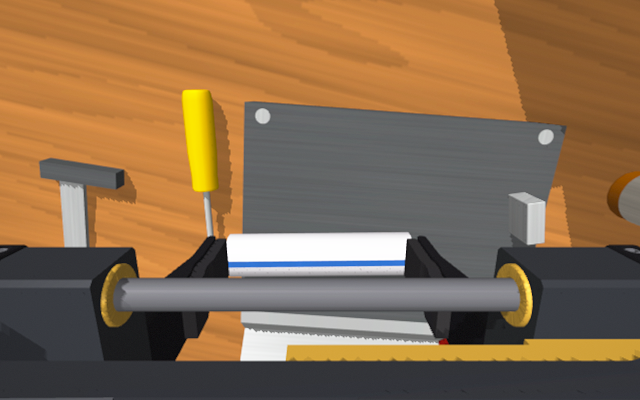

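The wrist view shows the bar parallel to the jaw line at rows 234–275, with the fingers above the plate behind it and the gauge block clear on the right at (525,215). I'll descend, then creep forward.

```bash
python3 -m inch '{"translation":[[0,0,-0.4],[0,0,-0.8],[0,0,-1],[0,0,-1]],"rot":[[0,0,0.01],[0,0,0.01],[0,0,0.01],[0,0,0.01]],"jaw":[87,87,87,87]}'
python3 -m inch '{"translation":[[0,0,-0.15],[0,0,-0.28],[0,0,-0.28]],"rot":[[0,0,0],[0,0,0],[0,0,0]],"jaw":[87,87,87]}'
python3 -c "
from h import *
rep();print(RS@[.1,0])"
```

```text
time: 2.45
ee_pos: [0.4474, 0.0034, 0.0909]
eef_rot: [-0.125, 0.992, -0.004, -0.0]
ft_force: [-0.4, 0.2, 1.2]
width: 0.087
time: 2.75
ee_pos: [0.4477, 0.0046, 0.0635]
eef_rot: [-0.126, 0.992, -0.003, -0.001]
ft_force: [0.1, -0.6, 0.1]
width: 0.0869
t 2.75 world [0.4477 0.0046 0.0635] st [-0.1565 -0.032 ] toolyaw-station 0.0882 tilt [-0.    -0.007 -1.   ] F [ 0.1 -0.6  0.1] q [-0.54  0.12  0.45  2.12 -0.06  0.91  1.76]
[0.09865821 0.01632658]
```

```bash
python3 -m inch '{"translation":[[0.03,0.005,0],[0.06,0.01,0],[0.09,0.015,0],[0.12,0.02,0],[0.15,0.025,0],[0.18,0.03,0],[0.21,0.035,0],[0.24,0.04,0],[0.27,0.045,0],[0.3,0.05,0],[0.33,0.055,0],[0.36,0.06,0],[0.39,0.065,0],[0.42,0.07,0],[0.45,0.075,0],[0.48,0.08,0],[0.51,0.085,0],[0.54,0.09,0],[0.57,0.095,0],[0.6,0.1,0]],"rot":[[0,0,0],[0,0,0],[0,0,0],[0,0,0],[0,0,0],[0,0,0],[0,0,0],[0,0,0],[0,0,-0.01],[0,0,-0.02],[0,0,-0.03],[0,0,-0.04],[0,0,-0.05],[0,0,-0.06],[0,0,-0.07],[0,0,-0.08],[0,0,-0.085],[0,0,-0.085],[0,0,-0.085],[0,0,-0.085]],"jaw":[87,87,87,87,87,87,87,87,87,87,87,87,87,87,87,87,87,87,87,87]}'
python3 - <<'E'
from h import *
import cv2
rep()
cv2.imwrite('pics/t2.png',cv2.resize(eyes.camera('top')[140:320,190:430],None,fx=3.3,fy=3.3,interpolation=cv2.INTER_CUBIC))
E
```

```text
time: 4.75
ee_pos: [0.5079, 0.0147, 0.0635]
eef_rot: [-0.082, 0.997, -0.003, -0.001]
ft_force: [0.2, -0.2, 0.1]
width: 0.0872
t 4.75 world [0.5079 0.0147 0.0635] st [-0.0955 -0.0319] toolyaw-station -0.0007 tilt [-0.001 -0.007 -1.   ] F [ 0.2 -0.2  0.1] q [-0.52  0.26  0.45  1.97 -0.13  0.94  1.73]
```

View pics/t2.png

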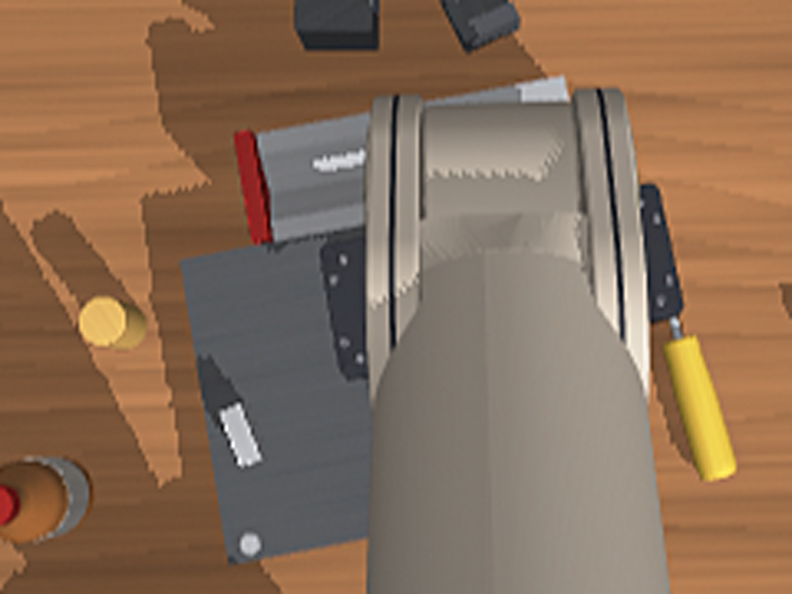

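The arm covers the bar in the top view, so I'll use the scene camera.

Run:
```python
from h import *
import cv2
cv2.imwrite('pics/s2.png',cv2.resize(eyes.camera('scene')[120:280,240:450],None,fx=3.6,fy=3.6,interpolation=cv2.INTER_CUBIC))
c=eyes.calibration('scene')
for q in [(0,-.1,.045),(0,.1,.045),(-.035,-.1,.045),(-.05,-.1,.063),(-.05,.04,.063)]:
    p=np.r_[s2w(q[:2]),q[2]];v=np.array(c['R'])@p+c['t']
    print(q,((c['fx']*v[0]/v[2]+c['cx']-240)*3.6,(c['fy']*v[1]/v[2]+c['cy']-120)*3.6))
```

```text
(0, -0.1, 0.045) (np.float64(233.0857960204264), np.float64(381.6018309052919))
(0, 0.1, 0.045) (np.float64(514.3087486609511), np.float64(300.5730040506196))
(-0.035, -0.1, 0.045) (np.float64(214.24024813392802), np.float64(347.40392056638376))
(-0.05, -0.1, 0.063) (np.float64(204.94335675706992), np.float64(312.35096897483373))
(-0.05, 0.04, 0.063) (np.float64(401.29842832510604), np.float64(258.85434139221894))
```

View pics/s2.png

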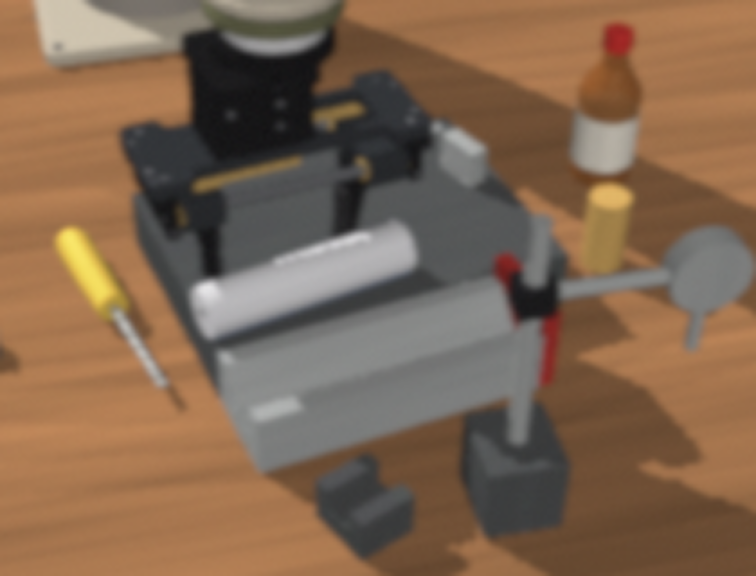

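The bar lies on the plate with its ends near (203,310) and (405,247), so x ≈ -55. The blue line has gone out of sight, so the bar has rolled. It is still a little ahead of the fingers. I'll continue with a slow push to the groove edge.

```bash
python3 -m inch '{"translation":[[0.025,0.004,0],[0.05,0.008,0],[0.075,0.012,0],[0.1,0.016,0],[0.125,0.02,0],[0.15,0.025,0],[0.175,0.029,0],[0.2,0.033,0],[0.225,0.037,0],[0.25,0.041,0],[0.275,0.045,0],[0.3,0.05,0],[0.325,0.054,0],[0.35,0.058,0],[0.375,0.062,0],[0.4,0.066,0],[0.425,0.07,0],[0.45,0.074,0],[0.475,0.078,0],[0.5,0.083,0]],"rot":[[0,0,0],[0,0,0],[0,0,0],[0,0,0],[0,0,0],[0,0,0],[0,0,0],[0,0,0],[0,0,0],[0,0,0],[0,0,0],[0,0,0],[0,0,0],[0,0,0],[0,0,0],[0,0,0],[0,0,0],[0,0,0],[0,0,0],[0,0,0]],"jaw":[87,87,87,87,87,87,87,87,87,87,87,87,87,87,87,87,87,87,87,87]}'
python3 - <<'E'
from h import *
import cv2
rep()
cv2.imwrite('pics/s3.png',cv2.resize(eyes.camera('scene')[120:280,240:450],None,fx=3.6,fy=3.6,interpolation=cv2.INTER_CUBIC))
c=eyes.calibration('scene')
for q in [(0,-.105,.0485),(0,-.105,.0665),(0,.045,.0485),(0,.045,.0665)]:
    p=np.r_[s2w(q[:2]),q[2]];v=np.array(c['R'])@p+c['t']
    print(q,((c['fx']*v[0]/v[2]+c['cx']-240)*3.6,(c['fy']*v[1]/v[2]+c['cy']-120)*3.6))
E
```

```text
time: 6.85
ee_pos: [0.5584, 0.023, 0.0635]
eef_rot: [-0.082, 0.997, -0.003, -0.001]
ft_force: [-1.0, -0.1, -0.5]
width: 0.087
t 6.85 world [0.5584 0.023  0.0635] st [-0.0443 -0.0318] toolyaw-station -0.0006 tilt [-0.001 -0.007 -1.   ] F [-1.  -0.1 -0.5] q [-0.5   0.37  0.44  1.84 -0.18  0.97  1.75]
(0, -0.105, 0.0485) (np.float64(225.3570249597214), np.float64(379.6767790154175))
(0, -0.105, 0.0665) (np.float64(224.00337480635255), np.float64(358.38587967947603))
(0, 0.045, 0.0485) (np.float64(440.497523985882), np.float64(317.87012918037))
(0, 0.045, 0.0665) (np.float64(441.8485733238582), np.float64(296.7633042115292))
```

View pics/s3.png

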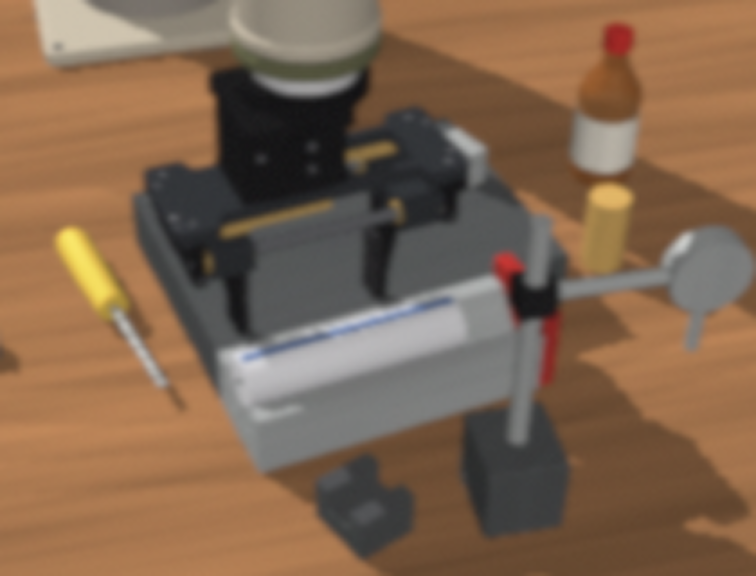

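The bar now lies in the groove, with its right end near (240,378), y ≈ -93, and its left end near (465,318), y ≈ +57. That leaves about 40 mm to the stop. I'll retreat upward, close the fingers and go to the free end.

```bash
python3 -m inch '{"translation":[[-0.2,-0.03,0],[-0.2,-0.03,0.3],[-0.2,-0.03,0.6],[-0.2,-0.03,0.6]],"rot":[[0,0,0],[0,0,0],[0,0,0],[0,0,0]],"jaw":[87,60,0,0]}' 20
python3 - <<'E'
from h import *
import cv2
go(0,-.135,.1235)
cv2.imwrite('pics/t4.png',cv2.resize(eyes.camera('wrist'),None,fx=1.2,fy=1.2))
E
```

```text
time: 7.3
ee_pos: [0.5409, 0.0203, 0.1274]
eef_rot: [-0.082, 0.997, -0.003, 0.003]
ft_force: [0.3, 0.3, 0.2]
width: 0.0705
t 7.3 world [0.5409 0.0203 0.1274] st [-0.062  -0.0317] toolyaw-station -0.0008 tilt [ 0.006 -0.005 -1.   ] F [0.3 0.3 0.2] q [-0.53  0.24  0.46  1.84 -0.12  1.08  1.71]
delta(100mm) [ 0.78  -0.918 -0.039]
```

```bash
python3 -m inch '{"translation":[[0.2,-0.4,0],[0.4,-0.8,0],[0.78,-0.92,0],[0.78,-0.92,0],[0.78,-0.92,0],[0.78,-0.92,0],[0.78,-0.92,0]],"rot":[[0,0,0],[0,0,0],[0,0,0],[0,0,0],[0,0,0],[0,0,0],[0,0,0]],"jaw":[0,0,0,0,0,0,0]}'
python3 - <<'E'
from h import *
import cv2
go(0,-.135,.062);print(r.read_state()['width'])
a=cv2.resize(eyes.camera('wrist'),(480,300));b=cv2.resize(eyes.camera('top')[140:260,230:410],(450,300),interpolation=cv2.INTER_CUBIC)
cv2.imwrite('pics/m5.png',np.vstack([cv2.resize(a,(450,280)),b]))
E
```

```text
time: 8.05
ee_pos: [0.6173, -0.0708, 0.1253]
eef_rot: [-0.082, 0.997, -0.003, 0.001]
ft_force: [-0.2, 0.3, 0.2]
width: 0.0107
t 8.05 world [ 0.6173 -0.0708  0.1253] st [-0.0015 -0.1341] toolyaw-station 0.0003 tilt [ 0.003 -0.005 -1.   ] F [-0.2  0.3  0.2] q [-0.35  0.43  0.5   1.63 -0.22  1.14  1.94]
delta(100mm) [ 0.017 -0.007 -0.633]
0.010705827206259505
```

View pics/m5.png

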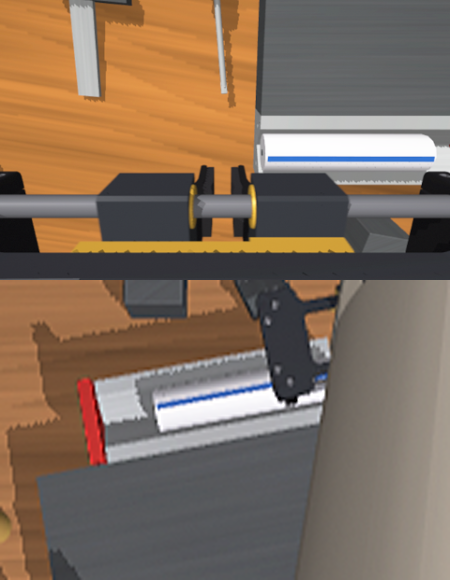

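The bar is seated in the groove. Its free end is at about (262,153) in the wrist half of the picture and its stop end at about (157,412) in the top half, both lying along the V. The fingers are still closing, to the right of the free end.

```bash
python3 - <<'E'
from h import *
c=wcal();print('R end',w2s(back(c,(373,218),.0485)))
t=eyes.calibration('top');print('L end',w2s(back(t,(292.8,192.8),.055)))
E
python3 -m inch '{"translation":[[0.02,-0.01,-0.3],[0.02,-0.01,-0.62],[0.02,-0.01,-0.62],[0.02,-0.01,-0.62],[0.02,-0.01,-0.62]],"rot":[[0,0,0],[0,0,0],[0,0,0],[0,0,0],[0,0,0]],"jaw":[0,0,0,0,0]}'
python3 -c "
from h import *
rep();print(r.read_state()['width'],RS@[0,.1])"
```

```text
R end [ 0.00181925 -0.0981302 ]
L end [-0.00295718  0.05146959]
time: 8.65
ee_pos: [0.6206, -0.0721, 0.0656]
eef_rot: [-0.082, 0.997, -0.003, 0.003]
ft_force: [0.3, 1.0, 0.1]
width: 0.0002
t 8.65 world [ 0.6206 -0.0721  0.0656] st [ 0.0015 -0.1358] toolyaw-station 0.0002 tilt [ 0.006 -0.005 -1.   ] F [0.3 1.  0.1] q [-0.33  0.5   0.48  1.67 -0.26  1.03  1.96]
0.00020907895453589165 [-0.01632658  0.09865821]
```

```bash
python3 -m inch '{"translation":[[-0.015,0.04,-0.03],[-0.02,0.08,-0.03],[-0.03,0.12,-0.03],[-0.035,0.16,-0.03],[-0.045,0.2,-0.03],[-0.05,0.24,-0.03],[-0.055,0.28,-0.03],[-0.063,0.32,-0.03],[-0.07,0.36,-0.03],[-0.076,0.4,-0.03],[-0.083,0.44,-0.03],[-0.09,0.48,-0.03],[-0.096,0.52,-0.03],[-0.1,0.55,-0.03],[-0.107,0.58,-0.03]],"rot":[[0,0,0],[0,0,0],[0,0,0],[0,0,0],[0,0,0],[0,0,0],[0,0,0],[0,0,0],[0,0,0],[0,0,0],[0,0,0],[0,0,0],[0,0,0],[0,0,0],[0,0,0]],"jaw":[0,0,0,0,0,0,0,0,0,0,0,0,0,0,0]}'
python3 - <<'E'
from h import *
import cv2
rep()
a=cv2.resize(eyes.camera('scene')[120:280,240:450],None,fx=3,fy=3,interpolation=cv2.INTER_CUBIC)
b=cv2.resize(eyes.camera('top')[140:260,230:410],None,fx=1,fy=1)
b=cv2.resize(eyes.camera('top')[175:225,255:375],(630,262),interpolation=cv2.INTER_CUBIC)
cv2.imwrite('pics/m6.png',np.vstack([a[150:],b]))
E
```

```text
time: 10.15
ee_pos: [0.6099, -0.0139, 0.0627]
eef_rot: [-0.082, 0.997, -0.003, 0.003]
ft_force: [1.1, -3.1, -0.8]
width: 0.001
t 10.15 world [ 0.6099 -0.0139  0.0627] st [ 0.0004 -0.0767] toolyaw-station 0.0002 tilt [ 0.006 -0.005 -1.   ] F [ 1.1 -3.1 -0.8] q [-0.42  0.47  0.47  1.71 -0.24  1.01  1.86]
```

View pics/m6.png

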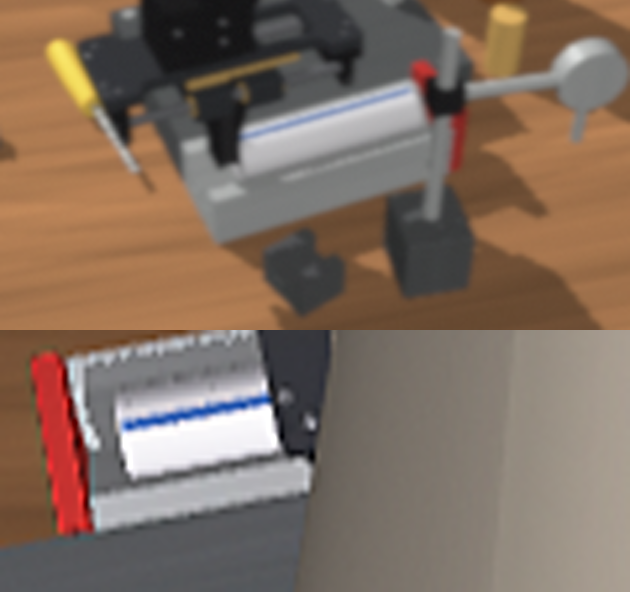

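The fingers push with 3 N and the bar's end (124,430) is still about 12–14 mm from the stop face (83,440). I'll push on in small steps and watch the force.

```bash
python3 -m inch '{"translation":[[-0.003,0.02,0],[-0.007,0.04,0],[-0.01,0.06,0],[-0.013,0.08,0],[-0.015,0.09,0]],"rot":[[0,0,0],[0,0,0],[0,0,0],[0,0,0],[0,0,0]],"jaw":[0,0,0,0,0]}'
python3 -m inch '{"translation":[[-0.002,0.01,0],[-0.003,0.02,0]],"rot":[[0,0,0],[0,0,0]],"jaw":[0,0]}'
```

```text
time: 10.8
ee_pos: [0.6082, -0.0042, 0.0626]
eef_rot: [-0.082, 0.997, -0.002, 0.003]
ft_force: [0.9, -3.3, 0.0]
width: 0.0005
time: 11.0
ee_pos: [0.6078, -0.0021, 0.0626]
eef_rot: [-0.082, 0.997, -0.003, 0.003]
ft_force: [1.6, -4.0, 1.1]
width: 0.0004
```

```bash
for i in 1 2; do python3 -m inch '{"translation":[[-0.002,0.01,0],[-0.002,0.01,0]],"rot":[[0,0,0],[0,0,0]],"jaw":[0,0]}'; done
```

```text
time: 11.2
ee_pos: [0.6076, -0.0009, 0.0626]
eef_rot: [-0.083, 0.997, -0.002, 0.003]
ft_force: [0.4, -2.5, 0.6]
width: 0.0008
time: 11.4
ee_pos: [0.6074, 0.0004, 0.0626]
eef_rot: [-0.083, 0.997, -0.002, 0.003]
ft_force: [1.0, -2.8, -0.0]
width: 0.0005
```

```bash
for i in 1 2 3; do python3 -m inch '{"translation":[[-0.002,0.01,0],[-0.002,0.01,0]],"rot":[[0,0,0],[0,0,0]],"jaw":[0,0]}' | grep -E 'ee_pos|force'; done
python3 -c "
from h import *
rep()
import cv2
cv2.imwrite('pics/t7.png',cv2.resize(eyes.camera('top')[175:225,255:375],(630,262),interpolation=cv2.INTER_CUBIC))"
```

```text
ee_pos: [0.6072, 0.0016, 0.0626]
ft_force: [1.7, -3.4, 0.7]
ee_pos: [0.607, 0.0028, 0.0626]
ft_force: [1.1, -2.0, -0.5]
ee_pos: [0.6068, 0.0041, 0.0626]
ft_force: [1.0, -2.9, 1.0]
t 12.0 world [0.6068 0.0041 0.0626] st [ 0.0004 -0.0585] toolyaw-station 0.0019 tilt [ 0.006 -0.004 -1.   ] F [ 1.  -2.9  1. ] q [-0.45  0.47  0.46  1.72 -0.23  1.    1.83]
```

View pics/t7.png

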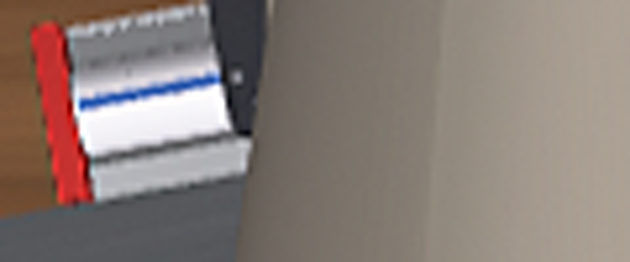

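The bar's end at (80,103) is only a few millimetres from the stop edge at (72,100). I'll continue until the force rises.

```bash
for i in 1 2 3; do python3 -m inch '{"translation":[[-0.002,0.01,0],[-0.002,0.01,0]],"rot":[[0,0,0],[0,0,0]],"jaw":[0,0]}' | grep -E 'ee_pos|force'; done
```

```text
ee_pos: [0.6067, 0.0044, 0.0627]
ft_force: [1.8, -4.8, -0.2]
ee_pos: [0.6067, 0.0045, 0.0626]
ft_force: [2.5, -6.1, -0.8]
ee_pos: [0.6067, 0.0044, 0.0627]
ft_force: [3.4, -6.1, -0.7]
```

```bash
python3 -m inch '{"translation":[[-0.005,0.03,0],[-0.005,0.03,0]],"rot":[[0,0,0],[0,0,0]],"jaw":[0,0]}'
python3 -m inch '{"translation":[[0.005,-0.03,0],[0.033,-0.2,0],[0.05,-0.3,0],[0.05,-0.3,0.5],[0.05,-0.3,0.9],[0.05,-0.3,0.9]],"rot":[[0,0,0],[0,0,0],[0,0,0],[0,0,0],[0,0,0],[0,0,0]],"jaw":[0,0,0,0,0,0]}'
python3 -m inch '{"translation":[[-0.2,-0.5,0.2],[-0.2,-0.95,0.3],[-0.2,-0.95,0.3],[-0.2,-0.95,0.3]],"rot":[[0,0,0],[0,0,0],[0,0,0],[0,0,0]],"jaw":[0,0,0,0]}'
python3 - <<'E'
from h import *
import cv2
rep()
a=cv2.resize(eyes.camera('scene')[120:280,240:450],None,fx=3,fy=3,interpolation=cv2.INTER_CUBIC)
b=cv2.resize(eyes.camera('top')[175:225,255:375],(630,262),interpolation=cv2.INTER_CUBIC)
cv2.imwrite('pics/m8.png',np.vstack([a[150:],b]))
E
```

```text
time: 12.85
ee_pos: [0.6065, 0.0045, 0.0628]
eef_rot: [-0.081, 0.997, -0.005, 0.004]
ft_force: [3.4, -11.1, -1.5]
width: 0.0006
time: 13.45
ee_pos: [0.6144, -0.0255, 0.1587]
eef_rot: [-0.081, 0.997, -0.005, 0.008]
ft_force: [0.4, 0.3, -0.2]
width: 0.0002
time: 13.85
ee_pos: [0.5941, -0.122, 0.1889]
eef_rot: [-0.079, 0.997, -0.005, 0.008]
ft_force: [0.3, 0.8, -0.2]
width: 0.0006
t 13.85 world [ 0.5941 -0.122   0.1889] st [-0.0327 -0.1808] toolyaw-station -0.0057 tilt [ 0.017 -0.008 -1.   ] F [ 0.3  0.8 -0.2] q [-0.32  0.33  0.56  1.62 -0.18  1.23  1.99]
```

View pics/m8.png

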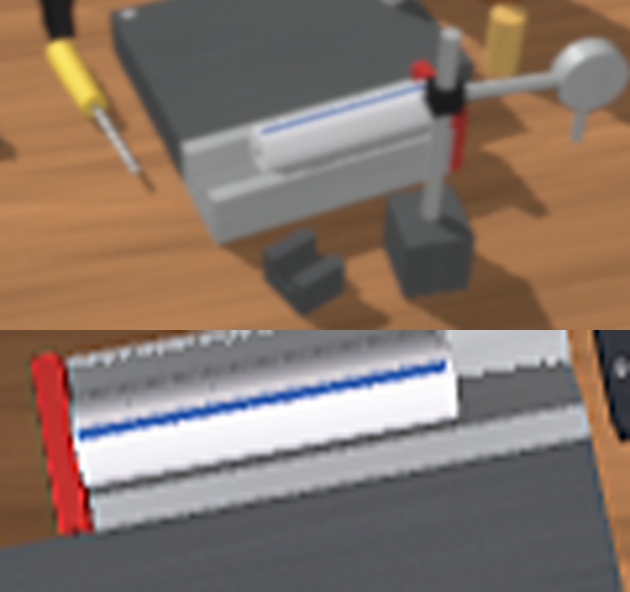

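The bar is seated in the V with its left end at (78,435), flush on the stop. Its free end is at (450,390), the fingers are clear, and the dial stand, grooved block, screwdriver and brass blank are where they stood.

```bash
python3 -c "
from h import *
t=eyes.calibration('top');f=lambda u,v,z:w2s(back(t,(255+u/5.25,175+(v-330)/5.25),z))
print('R end',f(452,385,.055),'L end',f(80,437,.055))
print(r.close_job())"
```

```text
R end [-0.00669358 -0.04936433] L end [0.00051477 0.098152  ]
the job is handed in; nothing more can be done
None
```

The bar is seated in the V groove against the red stop, and the job is handed in at about 14 s on the robot's clock. No verdict was reported.

- **Roll:** I pushed the bar by its side with both open fingers at 25–30 mm/s. The blue line went out of sight and came back, so it rolled on the plate. It then dropped into the V with its centre about 48 mm short of its place against the stop.
- **Slide:** I pushed the free end with closed fingers. Friction was about 3 N. At the stop the tool stopped moving and the push rose to 11 N, then I backed off and lifted clear.
- **Last checks:** My final readings put the bar's ends at station y of about -49 and +98 mm, where a butted bar would be at -50 and +100. The fingers were clear with no contact force. The bystanders in view looked unmoved, but the oil bottle, gauge block and try square were outside the last picture.
- **One check that disagreed:** My rough pick of the free end gave x = -6.7 mm, outside the 4 mm allowed. I took it to be pixel-picking error, because the picture shows the bar in the V, but I did not measure it again.

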